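# Pack the specimen crate, put the hood lid on and clamp it

## Task

Finish packing the specimen crate: stand the two jars from the bench mat upright in its two empty cells, put the hood lid fully down on the crate with its handle crosswise to the clamp arm, then swing the clamp arm all the way down onto the lid. The jars are glass: keep them upright and set them down rather than drop them. Leave the beaker, the brown bottle and the box of pipette tips where they stand.

Things in the scene. Friction and masses are not known exactly. Their poses are not given: they have to be found in the camera images.
- crate: Grey plastic crate, fixed. 170 x 170 mm outside, walls 5 mm thick, 75 mm high, inner floor 5 mm up. Origin: centre of underside. Two crossed dividers (4 mm thick, tops 35 mm up) make four 78 x 78 mm cells, one per quarter. Outside, a ledge 196 x 196 mm, top 46 mm up, on which the lid's skirt rests. Middle of its +y side: steel clamp bracket, 42 mm wide (x), y = 85 to 117 mm, 126 mm tall.
- cell_1 (a point): Centre of the floor of one cell, at x = -40 mm, y = -40 mm in the crate's frame, 5 mm above the bench.
- cell_2 (a point): Centre of the floor of one cell, at x = -40 mm, y = +40 mm in the crate's frame, 5 mm above the bench.
- cell_3 (a point): Centre of the floor of one cell, at x = +40 mm, y = -40 mm in the crate's frame, 5 mm above the bench.
- cell_4 (a point): Centre of the floor of one cell, at x = +40 mm, y = +40 mm in the crate's frame, 5 mm above the bench.
- jar_1: Glass jar with a white cap: 95 mm tall, 58 mm in diameter, the cap 56 mm in diameter and 20 mm high (z = 75 to 95 mm). Origin: centre of the underside. All four jars are alike (about 0.2 kg). This one already stands in a cell of the crate, rising 25 mm above the crate's walls; any cell may be the one.
- jar_2: Glass jar with a white cap: 95 mm tall, 58 mm in diameter, the cap 56 mm in diameter and 20 mm high (z = 75 to 95 mm). Origin: centre of the underside. All four jars are alike (about 0.2 kg). This one already stands in another cell.
- jar_3: Glass jar with a white cap: 95 mm tall, 58 mm in diameter, the cap 56 mm in diameter and 20 mm high (z = 75 to 95 mm). Origin: centre of the underside. All four jars are alike (about 0.2 kg). This one starts on the bench mat.
- jar_4: Glass jar with a white cap: 95 mm tall, 58 mm in diameter, the cap 56 mm in diameter and 20 mm high (z = 75 to 95 mm). Origin: centre of the underside. All four jars are alike (about 0.2 kg). This one starts on the bench mat.
- lid: Grey plastic hood lid, about 0.4 kg, open below, right way up on the bench. 188 x 188 mm outside, skirt 178 x 178 mm inside (4 mm of play round the crate), 66 mm high to its flat top. Origin: centre of the skirt's lower edge; fitted, 46 mm above the crate's origin. The handle runs along the lid's x and, fitted, must run along the crate's x (either way round), else it blocks the clamp arm.
- lid_handle (a point): Centre of the lid's handle bar: black, 110 mm long (lid's x), 14 mm wide (y), 14 mm high, on two feet 45 mm either side of its middle. It is 97 mm above the lid's origin; the bar's underside is 24 mm and its top 38 mm above the lid's flat top.
- clamp (a joint): Clamp arm angle, rad: 0 = down, level across the lid's edge, pointing from the hinge to the crate's -y; 1.57 = upright; more = leaning outwards over the crate's +y side (stop at 2.4). Starts at 1.85 to 2.1. Friction hinge, no spring: stays where left, moves with 1 to 2 N at the tip.
- clamp_hinge (a point): The clamp arm's hinge axis, parallel to the crate's x axis, at x = 0, y = 109 mm, z = 119.5 mm in the crate's frame.
- clamp_tip (a point): Free end of the clamp arm, 75 mm from the hinge axis, at mid thickness. The arm is a steel strip 24 mm wide (along the crate's x) and 6 mm thick with a black grip sleeve 28 mm wide and 10 mm thick on its last 24 mm, and a rubber foot under it which lands on the lid.
- mat: Thin grey bench mat, 240 x 190 x 3 mm, fixed; the two loose jars and the beaker stand on it. It lies to one side of the crate and the lid to the other. Origin: centre of its underside.
- beaker: Open glass beaker, 92 mm tall, 68 mm in diameter, on the mat beside the jars; leave it alone. Origin: centre of its underside.
- bottle: Brown bottle, 170 mm tall, 68 mm in diameter, beyond the crate; leave it alone. Origin: centre of its underside.
- tip_box: White box of pipette tips, 87 x 122 x 64 mm, beyond the crate; leave it alone. Origin: centre of its underside.
Not all that is in view belongs to the job. What is shaped like the jar_3 but purple or turquoise is not meant. Leave any purple look-alike of the jar_4 alone.

How it is judged:
By the outcome, as a careful person would: the job done as asked, in the order asked, and still so for the second after the job is handed in, with the robot touching nothing.
It also fails if it takes over 72 s, if anything falls off the work surface, if the arm or the gripper's body presses on something with over 40 N, if the wrist force passes 120 N, or if a joint passes its speed limit or range.

## Robot

A 7-joint arm with a two-finger parallel gripper is mounted at the origin on the work surface. World frame = base frame: x ahead of the robot, y to its left, z up, the work surface at z = 0. Lengths are in m, angles in rad, forces in N, time in s.
With the tool pointing down it reaches from about 0.4 to 0.875 m from the base axis. Payload 19.3 kg.
Tool frame: the origin (TCP) lies midway between the tips of the shut fingers; the grasp point (between the pads) lies bot.pinch_z behind it (bot.pinch_z is the distance from the TCP to the grasp point, in m); z points along the fingers, y is the line along which they close (so a half turn about z gives the same grasp; the last joint's range is limited). The gripper opens to 85 mm and grips with 20 to 120 N. Pads are 22 mm wide; open, the fingers measure 114 mm over their backs; the gripper's body (76 mm by 85 mm) begins 54 mm behind the grasp point. The pads swing forward as they close: fully open they stand 13 mm farther back than shut.
Start: joints at [1.039, 0.521, -0.036, 1.599, 0.021, 1.021, -0.113], TCP at [0.278, -0.56, 0.231] pointing down, gripper open.
Joint ranges: [-2.91, 2.91], [-0.3, 2.13], [-1.5, 1.42], [0.17, 2.43], [-1.26, 4.41], [0.16, 1.93], [-2.52, 2.52]. Speed limits (rad/s): [1.89, 1.89, 2.39, 2.39, 3.01, 3.01, 3.01].

## Interface

Orientations are given as [roll, pitch, yaw] about the fixed x, y, z axes, in that order (R = Rz(yaw) Ry(pitch) Rx(roll)).
In Python, from workcell import readout, grab_frame, camera_info, workorder, bot gives the robot as it stands. The module is installed in compiled form; this text tells all that it offers.
- The arm moves only by the tool drive_tool, never from a script. Its argument "targets" is a list of rows, each an object of numbers: "dx", "dy", "dz": the shift along the tool's x, y, z as a fraction of full scale; "yaw": the turn about the tool's z as a fraction of full scale; "fingers": the closure, from 0 (fully open) to 1 (shut). In form: [{"dx": .., "dy": .., "dz": .., "yaw": .., "fingers": ..}, ...]. A call has 1 to 20 rows; each row shifts and turns the commanded pose from where the row before left it, along the tool's axes as they then stand; what a row does not reach is not made up. Full scale, the value 1, is 0.1 m for a shift and 90 degrees for a turn. A row lasts 1/10 s, in which the tool goes at most 50 mm and 8.59 degrees, less where a joint would pass 70% of its speed; a pose out of reach is approached as far as the arm can. A call with a number of a shift or a turn outside -1 to 1 is refused whole. A call with a gripper value outside its range is refused whole. The fingers move at their own pace and stop on an object; "squeeze" is the grip in N (left out, the last holds). Time passes only in rows, so rows that do not move let the fingers close. It gives the time, the measured TCP pose, the force, the opening and the grip force at its end, in the units of the state.
- readout.observe(): the state, without advancing time (a new reading comes with each control period).
- grab_frame(name): name is "scene" or "side" or "wrist"; returns the picture (384x512x3 uint8, blue, green, red); there is no depth.
- camera_info(name): a dict with "fx", "fy", "cx", "cy" (pixels), "T" (4x4, takes a point from camera to world coordinates); the wrist camera has in their place "hand_eye" (4x4, takes a point from camera to tool coordinates, whose origin is the TCP and whose axes are the flange's). Camera axes: x right, y up, looking along -z (the intrinsics and any distortion apply to the point x, -y, -z); pixel columns grow to the right and rows downward; lengths in m; the calibration is good to about 2 mm. A picture is of the moment at which its call begins: read the wrist's pose just before it. camera_info takes no time and is no camera call.
- workorder.job_done(): hands the job in; it is judged then, once.
The state is a dict: "clock": time; "qpos": joint angles; "qd": joint speeds; "joint_efforts": joint torques, N m; "position": TCP position; "tool_rot": TCP orientation; "force": force on the tool from outside, world axes, zero at the start; "moment": the same for the moment, N m; "grip_width": finger opening in m; "finger_force": force on a finger pad.
Only numpy, scipy, OpenCV 4.12 (cv2) and the standard library are available. Lean on these libraries where they do the work, as an engineer would, in place of code of your own. Each camera call takes 0.05 s, during which the arm holds its last target. There are 200 camera calls.

## Working session

There is one attempt and no reset: what is moved stays moved. The work goes in short steps, Python scripts to look and compute and a tool call to move; the robot and the scene stay as the last step left them, time stands still between calls to the robot, and variables do not carry over. Pictures are saved under pics/ and viewed, at most 10 in all, crops included, and the job is handed in when it is done.

Besides the shell and the picture viewer there is one more tool, called after "Call:" as a command line: name --argument value ..., lists and objects as JSON in quotes. drive_tool: Moves the arm, as the interface text tells. Shift numbers are shares of 0.1 m and turn numbers shares of 90 degrees, none past 1 either way. Its arguments: {"type":"object","properties":{"targets":{"type":"array","items":{"type":"object","properties":{"dx":{"type":"number","minimum":-1,"maximum":1},"dy":{"type":"number","minimum":-1,"maximum":1},"dz":{"type":"number","minimum":-1,"maximum":1},"yaw":{"type":"number","minimum":-1,"maximum":1},"fingers":{"type":"number"}}}},"squeeze":{"type":"number"}},"required":["targets"]}

```bash
mkdir -p pics
python3 - <<'E'
from workcell import readout, grab_frame, camera_info, bot
import cv2,numpy as np
np.set_printoptions(precision=4,suppress=True)
print(readout.observe()); print(bot.pinch_z)
ims=[]
for n in ["scene","side","wrist"]:
    print(n,camera_info(n)); im=grab_frame(n); cv2.imwrite(f"pics/{n}0.png",im)
    if n!="wrist": cv2.imwrite(f"pics/{n}0b.png",cv2.resize(im,(800,600),interpolation=cv2.INTER_CUBIC))
E
```

```text
{'clock': 0.0, 'qpos': array([ 1.0388,  0.522 , -0.0363,  1.6   ,  0.0212,  1.0211, -0.1128]), 'qd': array([ 0.0014, -0.0009,  0.0014,  0.0006, -0.    , -0.0005,  0.0016]), 'joint_efforts': array([  0.0004, -92.7109,   1.9802, -36.9931,   0.0179,   0.0081,
        -0.0001]), 'position': array([ 0.2783, -0.5593,  0.2307]), 'tool_rot': array([-3.1405,  0.0001,  0.4618]), 'force': array([0.3178, 0.5734, 0.6661]), 'moment': array([-0.0106, -0.0296,  0.0257]), 'finger_force': 0.0, 'grip_width': 0.08529344480963168}
0.0187
scene {'fx': 392.0578042937286, 'fy': 392.0578042937286, 'cx': 252.4430409307374, 'cy': 193.47563566669228, 'T': array([[ 0.6136, -0.6033,  0.5095,  1.0913],
       [ 0.7895,  0.4769, -0.3862, -0.3717],
       [-0.01  ,  0.6392,  0.7689,  0.964 ],
       [ 0.    ,  0.    ,  0.    ,  1.    ]])}
side {'fx': 369.30537468577154, 'fy': 369.30537468577154, 'cx': 252.33942162009927, 'cy': 191.02483500836397, 'T': array([[-0.8972,  0.265 , -0.3532,  0.1316],
       [-0.4409, -0.5795,  0.6853,  0.8141],
       [-0.023 ,  0.7706,  0.6369,  0.8047],
       [ 0.    ,  0.    ,  0.    ,  1.    ]])}
wrist {'fx': 271.7239492351072, 'fy': 271.7239492351072, 'cx': 257.14192757600296, 'cy': 185.31015503987223, 'hand_eye': array([[-0.0011,  0.948 ,  0.3182,  0.0822],
       [ 1.    ,  0.0016, -0.0013,  0.    ],
       [-0.0018,  0.3182, -0.948 , -0.1417],
       [ 0.    ,  0.    ,  0.    ,  1.    ]])}
```

View pics/scene0b.png

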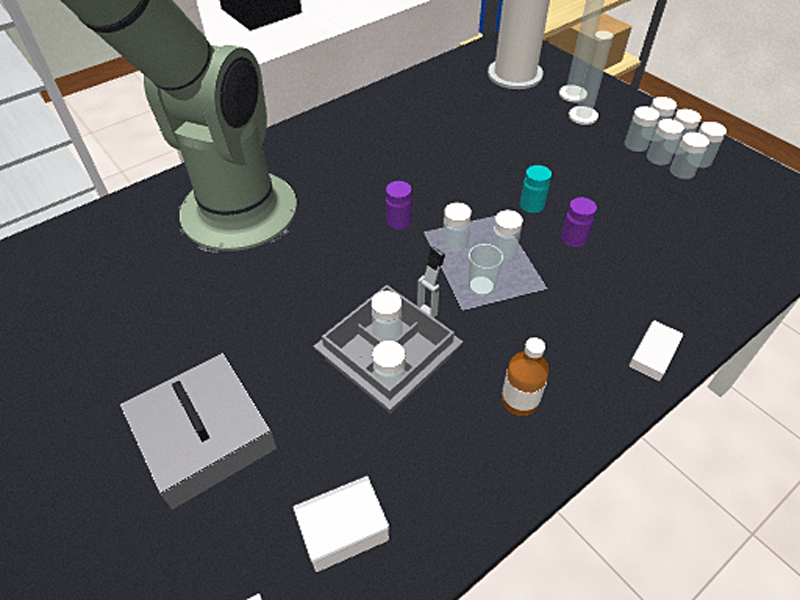

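View pics/side0b.png

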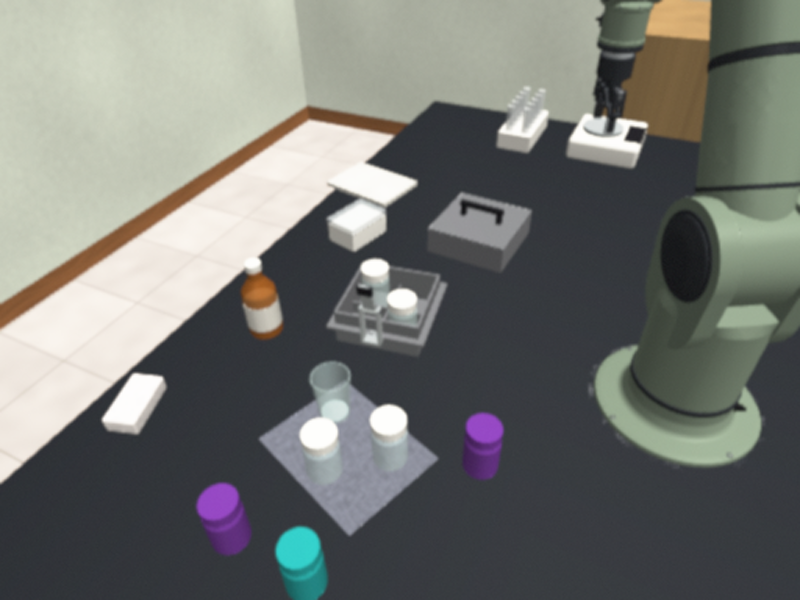

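Scene view (800x600): jars to move at (457,213) and (508,222) on the mat; crate at (388,345), with jars at (386,303) and (389,356), so its left and right cells are empty. The clamp bracket is at (428,290), the lid at (195,430) and its handle at (190,410). The side view agrees: mat jars (388,420) and (320,435), lid (480,230).

```bash
cat > h.py <<'E'
import cv2,numpy as np
from workcell import readout, grab_frame, camera_info, bot
from scipy.spatial.transform import Rotation as Ro
np.set_printoptions(precision=4,suppress=True)
def cam(n):
    c=camera_info(n)
    if n=="wrist":
        s=readout.observe(); W=np.eye(4); W[:3,:3]=Ro.from_euler('xyz',s['tool_rot']).as_matrix(); W[:3,3]=s['position']
        c['T']=W@c['hand_eye']
    return c
def ray(c,u,v):
    d=c['T'][:3,:3]@np.array([(u-c['cx'])/c['fx'],-(v-c['cy'])/c['fy'],-1]); return c['T'][:3,3],d
def on(c,uv,z):
    o,d=ray(c,*uv); return (o+d*(z-o[2])/d[2])
def proj(c,p):
    q=c['T'][:3,:3].T@(np.asarray(p)-c['T'][:3,3]); return c['cx']+c['fx']*q[0]/-q[2], c['cy']-c['fy']*q[1]/-q[2]
def tri(a,b):
    (o1,d1),(o2,d2)=a,b
    t=np.linalg.lstsq(np.c_[d1,-d2],o2-o1,rcond=None)[0]; p,q=o1+t[0]*d1,o2+t[1]*d2
    return (p+q)/2,np.linalg.norm(p-q)
def blobs(m,lo=40,hi=20000):
    n,l,s,c=cv2.connectedComponentsWithStats(m.astype(np.uint8))
    return [(c[i],s[i],l==i) for i in range(1,n) if lo<s[i][4]<hi]
E
python3 - <<'E'
from h import *
S=1.5625
K={}
for n,cl in [("scene",{'m1':(457,213),'m2':(508,222),'c1':(386,303),'c2':(389,356)}),("side",{'m1':(388,420),'m2':(320,435),'c1':(402,302),'c2':(375,272)})]:
    im=cv2.imread(f"pics/{n}0.png"); c=camera_info(n); K[n]=c
    h=cv2.cvtColor(im,cv2.COLOR_BGR2HSV); m=(h[...,2]>190)&(h[...,1]<40)
    B=blobs(m,30,3000)
    for k,p in cl.items():
        b=min(B,key=lambda b:np.hypot(*(b[0]-np.array(p)/S)))
        z=.088 if k[0]=='m' else .09
        K[n,k]=b[0]; print(n,k,b[0],b[1],on(c,b[0],z))
    g=(h[...,2]>75)&(h[...,2]<215)&(h[...,1]<45)
    print(n,[(b[0].round(),b[1]) for b in blobs(g,400,30000)])
for k in ['m1','m2','c1','c2']: print(k,tri(ray(K['scene'],*K['scene',k]),ray(K['side'],*K['side',k])))
# clicks for rectangular things
sc,sd=K['scene'],K['side']
f=lambda c,L,z:np.array([on(c,np.array(p)/S,z)[:2] for p in L])
print("ledge scene",f(sc,[(314,345),(390,409),(463,342)],.046))
print("lidtop scene",f(sc,[(121,405),(222,354),(271,431),(168,491)],.066))
print("handle scene",f(sc,[(177,382),(205,437)],.104))
print("lidtop side",f(sd,[(465,194),(531,210),(500,247),(430,230)],.066))
print("ledge side",f(sd,[(329,320),(418,340)],.046))
print("mat",f(sc,[(424,235),(462,309),(547,288)],.003))
a=cv2.imread("pics/scene0.png")[160:290,190:310]; b=cv2.imread("pics/scene0.png")[215:330,70:185]
cv2.imwrite("pics/crop1.png",np.hstack([cv2.resize(a,(400,433)),cv2.resize(b,(400,433))]))
E
```

```text
scene m1 [292.6039 135.0195] [285 130  17  11 154] [0.3947 0.3271 0.088 ]
scene m2 [325.3072 139.9518] [316 134  19  13 166] [0.479  0.3948 0.088 ]
scene c1 [246.9362 193.1149] [238 186  19  15 235] [0.5013 0.0556 0.09  ]
scene c2 [248.2877 226.1263] [238 218  21  17 285] [ 0.5962 -0.0122  0.09  ]
scene [(array([33., 47.]), array([   0,    0,   78,  147, 3787], dtype=int32)), (array([233.,  36.]), array([ 165,    0,  143,   82, 5237], dtype=int32)), (array([332.,  27.]), array([ 312,    0,   40,   57, 1579], dtype=int32)), (array([406.,  13.]), array([389,   0,  32,  36, 459], dtype=int32)), (array([471.,  36.]), array([ 415,    0,   97,   94, 6250], dtype=int32)), (array([103.,  31.]), array([ 74,   6,  58,  50, 925], dtype=int32)), (array([376.,  44.]), array([358,  21,  35,  52, 816], dtype=int32)), (array([141., 110.]), array([  92,   29,   98,  133, 5057], dtype=int32)), (array([429.,  92.]), array([ 400,   64,   65,   51, 1433], dtype=int32)), (array([278., 195.]), array([ 200,  132,  151,  132, 5993], dtype=int32)), (array([476., 228.]), array([453, 190,  59,  64, 678], dtype=
[... 976 characters left out ...]
int32))]
m1 (array([0.4004, 0.3217, 0.095 ]), np.float64(0.0004636361576203965))
m2 (array([0.4854, 0.3805, 0.1015]), np.float64(0.007909437417156082))
c1 (array([0.5072, 0.0517, 0.0983]), np.float64(0.0005733447974457948))
c2 (array([ 0.6008, -0.0154,  0.0979]), np.float64(0.000345561280127661))
ledge scene [[ 0.4719 -0.0899]
 [ 0.6649 -0.0615]
 [ 0.6369  0.1302]]
lidtop scene [[ 0.3885 -0.4192]
 [ 0.4001 -0.2362]
 [ 0.5868 -0.2452]
 [ 0.5776 -0.4207]]
handle scene [[ 0.4338 -0.3272]
 [ 0.5538 -0.3364]]
lidtop side [[ 0.5617 -0.433 ]
 [ 0.387  -0.4243]
 [ 0.4058 -0.2415]
 [ 0.5762 -0.2416]]
ledge side [[0.6407 0.1116]
 [0.4569 0.0898]]
mat [[0.3407 0.2835]
 [0.5531 0.2072]
 [0.6204 0.3829]]
```

View pics/crop1.png

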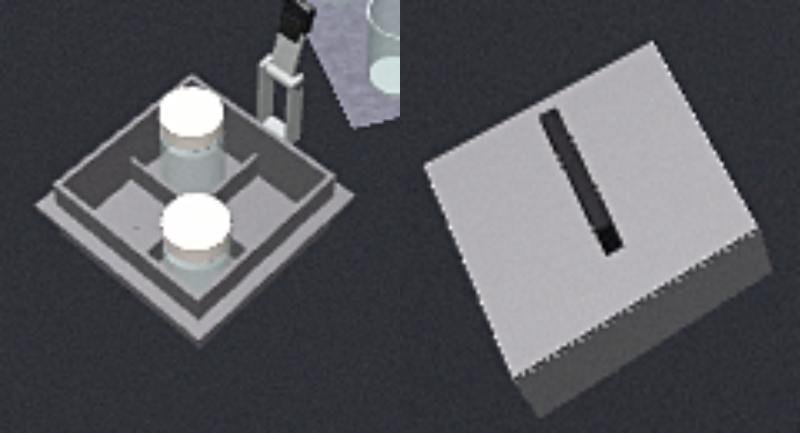

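Crop: the crate's ledge corners are clear, cells 1 (left) and 4 (right) are empty, and the lid's handle runs along world x. Next I'll check the beaker, bottle and look-alikes, and plan the first move.

```bash
cat >> h.py <<'E'
def go(x,y,z,deg,p0=None):
    """totals (in full-scale units): turn first, then shift in the turned tool frame"""
    if p0 is None:
        s=readout.observe(); p=s['position']; a=s['tool_rot'][2]
    else: p,a=np.array(p0[:3]),np.radians(p0[3])
    b=np.radians(deg); t=(np.degrees(b-a)+180)%360-180
    d=np.array([x,y,z])-p
    r=[d[0]*np.cos(b)+d[1]*np.sin(b), d[0]*np.sin(b)-d[1]*np.cos(b), -d[2]]
    print("yaw",round(-t/90,4),"dxyz",np.round(np.array(r)*10,4)); return [x,y,z,deg]
E
python3 - <<'E'
from h import *
S=1.5625
sc,sd=cam("scene"),cam("side")
for k,p,q in [("beaker base",(481,286),(334,411)),("bottle cap",(535,340),(252,262)),("purple1 top",(398,189),(483,428)),("purple2 top",(582,207),(220,495)),("turq",(538,174),(300,543)),("cliptip",(434,252),(365,289)),("tips top",(341,510),(357,213)),("m2 top",(508,219),(319,430)),("m1 top",(457,211),(388,416))]:
    print(k,*tri(ray(sc,*np.array(p)/S),ray(sd,*np.array(q)/S)))
p=go(.278,-.559,.30,143.35); p=go(.55,-.25,.3,143.35,p); p=go(.55,.10,.3,143.35,p); p=go(.42,.30,.25,143.35,p)
E
```

```text
beaker base [0.5336 0.2779 0.0058] 0.0010540055865160259
bottle cap [0.7694 0.1518 0.1759] 0.0010288335670424098
purple1 top [0.267  0.269  0.0941] 0.0019590510406771134
purple2 top [0.5555 0.533  0.0971] 0.001028408576530339
turq [0.4194 0.5428 0.0947] 0.0025718581218649615
cliptip [0.5301 0.1456 0.1868] 0.0038070757236599567
tips top [ 0.7659 -0.2309  0.0711] 0.0010320783789837629
m2 top [0.4881 0.3828 0.1005] 0.0001317358400258337
m1 top [0.4054 0.3158 0.1017] 8.82930944811117e-05
yaw -1.2988 dxyz [ 0.0048  0.0006 -0.6912]
yaw -0.0 dxyz [-0.3377  4.1027 -0.    ]
yaw -0.0 dxyz [ 2.0892  2.808  -0.    ]
yaw -0.0 dxyz [2.2368 0.8286 0.5   ]
```

Call:
drive_tool --targets '[{"yaw": -0.0928,"dz": -0.05},{"yaw": -0.0928,"dz": -0.05},{"yaw": -0.0928,"dz": -0.05},{"yaw": -0.0928,"dz": -0.05},{"yaw": -0.0928,"dz": -0.05},{"yaw": -0.0928,"dz": -0.05},{"yaw": -0.0928,"dz": -0.05},{"yaw": -0.0928,"dz": -0.05},{"yaw": -0.0928,"dz": -0.05},{"yaw": -0.0928,"dz": -0.05},{"yaw": -0.0928,"dz": -0.05},{"yaw": -0.0928,"dz": -0.05},{"yaw": -0.0928,"dz": -0.05},{"yaw": -0.0928,"dz": -0.05}]'

```text
invalid input
```

Call:
drive_tool --targets '[{"dx": -0.034,"dy": 0.41},{"dx": -0.034,"dy": 0.41},{"dx": -0.034,"dy": 0.41},{"dx": -0.034,"dy": 0.41},{"dx": -0.034,"dy": 0.41},{"dx": -0.034,"dy": 0.41},{"dx": -0.034,"dy": 0.41},{"dx": -0.034,"dy": 0.41},{"dx": -0.034,"dy": 0.41},{"dx": -0.034,"dy": 0.41},{"dx": 0.26,"dy": 0.35},{"dx": 0.26,"dy": 0.35},{"dx": 0.26,"dy": 0.35},{"dx": 0.26,"dy": 0.35},{"dx": 0.26,"dy": 0.35},{"dx": 0.26,"dy": 0.35},{"dx": 0.26,"dy": 0.35},{"dx": 0.26,"dy": 0.35}]'

```text
invalid input
```

Call:
drive_tool --targets '[{"dx": 0,"dy": 0,"dz": -0.05,"yaw": -0.0928,"fingers": 0}]'

```text
clock: 0.25
position: [0.2784, -0.5591, 0.2355]
tool_rot: [-3.14, 0.0, 0.608]
force: [-0.1, -0.1, 0.3]
grip_width: 0.0855
finger_force: 0.0
```

All five numbers are needed in each row.

Call:
drive_tool --targets '[{"dx": 0,"dy": 0,"yaw": -0.0928,"dz": -0.05,"fingers": 0},{"dx": 0,"dy": 0,"yaw": -0.0928,"dz": -0.05,"fingers": 0},{"dx": 0,"dy": 0,"yaw": -0.0928,"dz": -0.05,"fingers": 0},{"dx": 0,"dy": 0,"yaw": -0.0928,"dz": -0.05,"fingers": 0},{"dx": 0,"dy": 0,"yaw": -0.0928,"dz": -0.05,"fingers": 0},{"dx": 0,"dy": 0,"yaw": -0.0928,"dz": -0.05,"fingers": 0},{"dx": 0,"dy": 0,"yaw": -0.0928,"dz": -0.05,"fingers": 0},{"dx": 0,"dy": 0,"yaw": -0.0928,"dz": -0.05,"fingers": 0},{"dx": 0,"dy": 0,"yaw": -0.0928,"dz": -0.05,"fingers": 0},{"dx": 0,"dy": 0,"yaw": -0.0928,"dz": -0.05,"fingers": 0},{"dx": 0,"dy": 0,"yaw": -0.0928,"dz": -0.05,"fingers": 0},{"dx": 0,"dy": 0,"yaw": -0.0928,"dz": -0.05,"fingers": 0},{"dx": 0,"dy": 0,"yaw": -0.0928,"dz": -0.05,"fingers": 0}]'

```text
clock: 1.55
position: [0.2783, -0.5595, 0.3012]
tool_rot: [3.141, -0.0, 2.508]
force: [-0.0, 0.2, 0.3]
grip_width: 0.0854
finger_force: 0.0
```

Call:
drive_tool --targets '[{"dx": -0.034,"dy": 0.41,"dz": 0,"yaw": 0,"fingers": 0},{"dx": -0.034,"dy": 0.41,"dz": 0,"yaw": 0,"fingers": 0},{"dx": -0.034,"dy": 0.41,"dz": 0,"yaw": 0,"fingers": 0},{"dx": -0.034,"dy": 0.41,"dz": 0,"yaw": 0,"fingers": 0},{"dx": -0.034,"dy": 0.41,"dz": 0,"yaw": 0,"fingers": 0},{"dx": -0.034,"dy": 0.41,"dz": 0,"yaw": 0,"fingers": 0},{"dx": -0.034,"dy": 0.41,"dz": 0,"yaw": 0,"fingers": 0},{"dx": -0.034,"dy": 0.41,"dz": 0,"yaw": 0,"fingers": 0},{"dx": -0.034,"dy": 0.41,"dz": 0,"yaw": 0,"fingers": 0},{"dx": -0.034,"dy": 0.41,"dz": 0,"yaw": 0,"fingers": 0},{"dx": 0.26,"dy": 0.35,"dz": 0,"yaw": 0,"fingers": 0},{"dx": 0.26,"dy": 0.35,"dz": 0,"yaw": 0,"fingers": 0},{"dx": 0.26,"dy": 0.35,"dz": 0,"yaw": 0,"fingers": 0},{"dx": 0.26,"dy": 0.35,"dz": 0,"yaw": 0,"fingers": 0},{"dx": 0.26,"dy": 0.35,"dz": 0,"yaw": 0,"fingers": 0}]'

```text
clock: 3.05
position: [0.5499, -0.0312, 0.3012]
tool_rot: [-3.141, -0.0, 2.502]
force: [0.2, 0.1, 0.6]
grip_width: 0.0852
finger_force: 0.0
```

Run:
```python
from h import *
import pickle
c=cam("wrist"); im=grab_frame("wrist"); cv2.imwrite("pics/w1.png",im); pickle.dump(c,open("w1.pkl","wb"))
cv2.imwrite("pics/w1b.png",cv2.resize(im,(800,600)))
p=go(.55,.10,.3,143.35); p=go(.42,.30,.25,143.35,p)
```

```text
yaw 0.005 dxyz [0.733  0.9904 0.0178]
yaw -0.0 dxyz [2.2368 0.8286 0.5   ]
```

View pics/w1b.png

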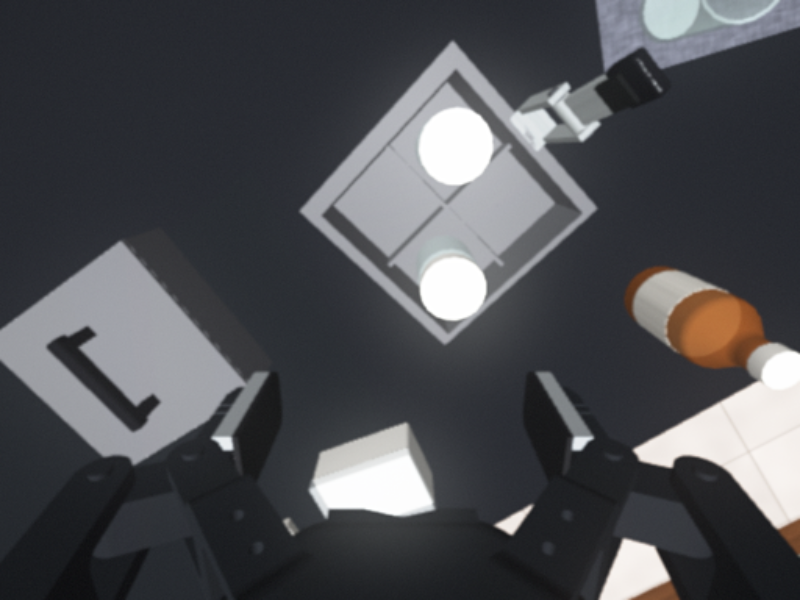

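Wrist view (800x600): crate with the divider cross at (445,203), ledge corners about (453,40), (300,211), (446,345), (598,210), jars at (455,147) and (453,288), clamp at right, lid at left.

Run:
```python
from h import *
import pickle
c=pickle.load(open("w1.pkl","rb")); S=1.5625
print("cross",on(c,np.array((445,203))/S,.035))
L=[on(c,np.array(p)/S,.046)[:2] for p in [(453,40),(300,211),(446,345),(598,210)]]
print("ledge?",np.array(L),np.mean(L,0))
a=np.radians(8.35);R=np.array([[np.cos(a),-np.sin(a)],[np.sin(a),np.cos(a)]]); C=np.array([.5544,.020])
for h,z in [(.098,.046),(.085,.075)]:
    print(h,[np.round(np.array(proj(c,[*(C+R@np.array(q)*h),z]))*S) for q in [(-1,1),(-1,-1),(1,-1),(1,1)]])
for p in [(455,147),(453,288)]: print("jar",R.T@(on(c,np.array(p)/S,.1)[:2]-C), on(c,np.array(p)/S,.1))
```

```text
cross [0.5496 0.0199 0.035 ]
ledge? [[ 0.4429  0.1009]
 [ 0.4734 -0.0923]
 [ 0.6672 -0.062 ]
 [ 0.6378  0.13  ]] [0.5554 0.0191]
0.098 [array([455.,  39.]), array([300., 209.]), array([445., 344.]), array([599., 209.])]
0.085 [array([459.,  57.]), array([313., 213.]), array([448., 340.]), array([592., 213.])]
jar [-0.0405  0.0362] [0.509  0.0499 0.1   ]
jar [ 0.0419 -0.0423] [ 0.602  -0.0158  0.1   ]
```

Call:
drive_tool --targets '[{"dx": 0.25,"dy": 0.33,"dz": 0,"yaw": 0,"fingers": 0},{"dx": 0.25,"dy": 0.33,"dz": 0,"yaw": 0,"fingers": 0},{"dx": 0.25,"dy": 0.33,"dz": 0,"yaw": 0,"fingers": 0},{"dx": 0.37,"dy": 0.14,"dz": 0.08,"yaw": 0,"fingers": 0},{"dx": 0.37,"dy": 0.14,"dz": 0.08,"yaw": 0,"fingers": 0},{"dx": 0.37,"dy": 0.14,"dz": 0.08,"yaw": 0,"fingers": 0}]'

```text
clock: 3.7
position: [0.4841, 0.1924, 0.2769]
tool_rot: [-3.141, -0.0, 2.502]
force: [0.8, 1.7, -0.1]
grip_width: 0.0856
finger_force: 0.0
```

Run:
```python
from h import *
c=cam("wrist"); im=grab_frame("wrist"); cv2.imwrite("pics/w2.png",im)
h=cv2.cvtColor(im,cv2.COLOR_BGR2HSV); m=(h[...,2]>215)&(h[...,1]<35)
for b in blobs(m,100,9000): print(b[0],b[1],on(c,b[0],.098))
```

```text
[308.1895  33.4586] [ 282    4   53   60 2501] [0.4025 0.3196 0.098 ]
[402.3531  61.9832] [ 377   35   52   56 2260] [0.4861 0.3861 0.098 ]
[322.1295 141.729 ] [307 127  31  31 749] [0.5075 0.2705 0.098 ]
[243.3012 213.241 ] [238 202  14  22 166] [0.525  0.1395 0.098 ]
[185.8074 239.0277] [162 222  42  38 976] [0.509 0.055 0.098]
[493.3666 256.9431] [ 466  225   46   57 1372] [0.7804 0.3734 0.098 ]
[495.7645 309.1087] [ 466  277   46   71 1813] [0.8683 0.343  0.098 ]
[191.191  309.9667] [172 295  39  31 932] [ 0.6026 -0.0172  0.098 ]
[407.8217 368.1815] [ 385  346   47   38 1223] [0.8988 0.1855 0.098 ]
```

Run:
```python
from h import *
p=go(.4025,.319,.20,143.5); p=go(.4025,.319,.071,143.5,p)
```

```text
yaw 0.0026 dxyz [1.3459 0.5117 0.7632]
yaw -0.0 dxyz [0.   0.   1.29]
```

Call:
drive_tool --targets '[{"dx": 0.34,"dy": 0.13,"dz": 0.19,"yaw": 0,"fingers": 0},{"dx": 0.34,"dy": 0.13,"dz": 0.19,"yaw": 0,"fingers": 0},{"dx": 0.34,"dy": 0.13,"dz": 0.19,"yaw": 0,"fingers": 0},{"dx": 0.33,"dy": 0.12,"dz": 0.19,"yaw": 0,"fingers": 0},{"dx": 0,"dy": 0,"dz": 0,"yaw": 0,"fingers": 0},{"dx": 0,"dy": 0,"dz": 0.32,"yaw": 0,"fingers": 0},{"dx": 0,"dy": 0,"dz": 0.32,"yaw": 0,"fingers": 0},{"dx": 0,"dy": 0,"dz": 0.32,"yaw": 0,"fingers": 0},{"dx": 0,"dy": 0,"dz": 0.32,"yaw": 0,"fingers": 0},{"dx": 0,"dy": 0,"dz": 0,"yaw": 0,"fingers": 0},{"dx": 0,"dy": 0,"dz": 0,"yaw": 0,"fingers": 0}]'

```text
clock: 4.85
position: [0.4075, 0.3127, 0.0739]
tool_rot: [-3.141, -0.0, 2.502]
force: [-0.2, 0.5, 0.7]
grip_width: 0.0854
finger_force: 0.0
```

Call:
drive_tool --targets '[{"dx": 0.07,"dy": 0,"dz": 0.03,"yaw": 0,"fingers": 0},{"dx": 0,"dy": 0,"dz": 0,"yaw": 0,"fingers": 0.2},{"dx": 0,"dy": 0,"dz": 0,"yaw": 0,"fingers": 1},{"dx": 0,"dy": 0,"dz": 0,"yaw": 0,"fingers": 1},{"dx": 0,"dy": 0,"dz": 0,"yaw": 0,"fingers": 1},{"dx": 0,"dy": 0,"dz": 0,"yaw": 0,"fingers": 1},{"dx": 0,"dy": 0,"dz": 0,"yaw": 0,"fingers": 1}]' --squeeze 30

```text
clock: 5.55
position: [0.4021, 0.3174, 0.0713]
tool_rot: [3.14, 0.001, 2.502]
force: [-0.3, -1.1, 10.9]
grip_width: 0.0551
finger_force: 29.5
```

Run:
```python
from h import *
p=go(.402,.3174,.27,143.5); p=go(.53,.12,.30,143.5,p); p=go(.5214,-.026,.30,143.5,p);p=go(.5214,-.026,.0735,143.5,p)
```

```text
yaw -0.0014 dxyz [ 0.0009 -0.0008 -1.9871]
yaw -0.0 dxyz [-2.2031 -0.8254 -0.3   ]
yaw -0.0 dxyz [-0.7993 -1.2248 -0.    ]
yaw -0.0 dxyz [0.    0.    2.265]
```

Call:
drive_tool --targets '[{"dx": 0,"dy": 0,"dz": -0.1,"yaw": 0,"fingers": 1},{"dx": 0,"dy": 0,"dz": -0.2,"yaw": 0,"fingers": 1},{"dx": 0,"dy": 0,"dz": -0.35,"yaw": 0,"fingers": 1},{"dx": 0,"dy": 0,"dz": -0.4,"yaw": 0,"fingers": 1},{"dx": 0,"dy": 0,"dz": -0.4,"yaw": 0,"fingers": 1},{"dx": 0,"dy": 0,"dz": -0.35,"yaw": 0,"fingers": 1},{"dx": 0,"dy": 0,"dz": -0.3,"yaw": 0,"fingers": 1}]'

```text
clock: 6.25
position: [0.4013, 0.3169, 0.283]
tool_rot: [3.14, 0.0, 2.503]
force: [0.0, 0.4, -1.9]
grip_width: 0.0552
finger_force: 32.6
```

Held (about 2 N of weight). Next I'll carry it over the crate.

Call:
drive_tool --targets '[{"dx": -0.2,"dy": -0.08,"dz": 0,"yaw": 0,"fingers": 1},{"dx": -0.33,"dy": -0.12,"dz": 0,"yaw": 0,"fingers": 1},{"dx": -0.33,"dy": -0.12,"dz": 0,"yaw": 0,"fingers": 1},{"dx": -0.33,"dy": -0.12,"dz": 0,"yaw": 0,"fingers": 1},{"dx": -0.33,"dy": -0.12,"dz": 0,"yaw": 0,"fingers": 1},{"dx": -0.33,"dy": -0.12,"dz": 0,"yaw": 0,"fingers": 1},{"dx": -0.33,"dy": -0.15,"dz": 0,"yaw": 0,"fingers": 1},{"dx": -0.2,"dy": -0.29,"dz": 0,"yaw": 0,"fingers": 1},{"dx": -0.2,"dy": -0.29,"dz": 0,"yaw": 0,"fingers": 1},{"dx": -0.2,"dy": -0.29,"dz": 0,"yaw": 0,"fingers": 1},{"dx": -0.14,"dy": -0.2,"dz": 0,"yaw": 0,"fingers": 1},{"dx": -0.08,"dy": -0.11,"dz": 0,"yaw": 0,"fingers": 1},{"dx": 0,"dy": 0,"dz": 0,"yaw": 0,"fingers": 1},{"dx": 0,"dy": 0,"dz": 0,"yaw": 0,"fingers": 1}]'

```text
clock: 7.65
position: [0.5224, -0.0222, 0.2806]
tool_rot: [3.141, -0.0, 2.503]
force: [-0.3, -0.4, -2.3]
grip_width: 0.055
finger_force: 32.7
```

Run:
```python
from h import *
p=go(.5214,-.026,.12,143.5);p=go(.5214,-.026,.0735,143.5,p)
```

```text
yaw -0.0008 dxyz [-0.0141 -0.0366  1.6062]
yaw -0.0 dxyz [0.    0.    0.465]
```

Call:
drive_tool --targets '[{"dx": -0.014,"dy": -0.037,"dz": 0.2,"yaw": 0,"fingers": 1},{"dx": 0,"dy": 0,"dz": 0.4,"yaw": 0,"fingers": 1},{"dx": 0,"dy": 0,"dz": 0.4,"yaw": 0,"fingers": 1},{"dx": 0,"dy": 0,"dz": 0.35,"yaw": 0,"fingers": 1},{"dx": 0,"dy": 0,"dz": 0.3,"yaw": 0,"fingers": 1},{"dx": 0,"dy": 0,"dz": 0.2,"yaw": 0,"fingers": 1},{"dx": 0,"dy": 0,"dz": 0.1,"yaw": 0,"fingers": 1},{"dx": 0,"dy": 0,"dz": 0.02,"yaw": 0,"fingers": 1},{"dx": 0,"dy": 0,"dz": 0,"yaw": 0,"fingers": 1},{"dx": 0,"dy": 0,"dz": 0,"yaw": 0,"fingers": 1}]'

```text
clock: 8.65
position: [0.522, -0.0268, 0.0843]
tool_rot: [3.141, 0.001, 2.503]
force: [-0.7, -0.1, -1.8]
grip_width: 0.0557
finger_force: 32.8
```

Call:
drive_tool --targets '[{"dx": 0,"dy": 0,"dz": 0.03,"yaw": 0,"fingers": 1},{"dx": 0,"dy": 0,"dz": 0.03,"yaw": 0,"fingers": 1},{"dx": 0,"dy": 0,"dz": 0.025,"yaw": 0,"fingers": 1},{"dx": 0,"dy": 0,"dz": 0.015,"yaw": 0,"fingers": 1},{"dx": 0,"dy": 0,"dz": 0.005,"yaw": 0,"fingers": 1},{"dx": 0,"dy": 0,"dz": 0,"yaw": 0,"fingers": 1},{"dx": 0,"dy": 0,"dz": 0,"yaw": 0,"fingers": 1}]'

```text
clock: 9.35
position: [0.5217, -0.0272, 0.0733]
tool_rot: [3.142, 0.001, 2.502]
force: [-1.8, -1.0, 10.5]
grip_width: 0.0549
finger_force: 33.6
```

Call:
drive_tool --targets '[{"dx": 0,"dy": 0,"dz": -0.005,"yaw": 0,"fingers": 0.3},{"dx": 0,"dy": 0,"dz": 0,"yaw": 0,"fingers": 0.15},{"dx": 0,"dy": 0,"dz": 0,"yaw": 0,"fingers": 0.05},{"dx": 0,"dy": 0,"dz": 0,"yaw": 0,"fingers": 0},{"dx": 0,"dy": 0,"dz": 0,"yaw": 0,"fingers": 0},{"dx": 0,"dy": 0,"dz": -0.1,"yaw": 0,"fingers": 0},{"dx": 0,"dy": 0,"dz": -0.3,"yaw": 0,"fingers": 0},{"dx": 0,"dy": 0,"dz": -0.4,"yaw": 0,"fingers": 0},{"dx": 0,"dy": 0,"dz": -0.4,"yaw": 0,"fingers": 0},{"dx": 0,"dy": 0,"dz": -0.4,"yaw": 0,"fingers": 0},{"dx": 0,"dy": 0,"dz": -0.4,"yaw": 0,"fingers": 0},{"dx": 0,"dy": 0,"dz": -0.15,"yaw": 0,"fingers": 0}]'

```text
clock: 10.55
position: [0.5222, -0.0266, 0.2927]
tool_rot: [3.139, 0.004, 2.503]
force: [0.5, -0.2, -0.7]
grip_width: 0.0853
finger_force: 0.0
```

Run:
```python
from h import *
c=cam("wrist"); im=grab_frame("wrist"); cv2.imwrite("pics/w3.png",im)
h=cv2.cvtColor(im,cv2.COLOR_BGR2HSV); m=(h[...,2]>215)&(h[...,1]<35)
for b in blobs(m,100,9000): print(b[0],b[1],on(c,b[0],.1))
p=go(.54,.12,.29,143.5); p=go(.4865,.385,.25,143.5,p); p=go(.4865,.385,.071,143.5,p)
```

```text
[436.5839  22.3699] [422   4  32  38 757] [0.5145 0.2209 0.1   ]
[301.6117 114.3265] [ 278   90   48   49 1844] [0.5078 0.0506 0.1   ]
[349.8961 100.0297] [335  91  29  24 337] [0.5281 0.1051 0.1   ]
[257.919 159.478] [ 236  136   45   47 1592] [ 0.5209 -0.0241  0.1   ]
[298.7284 203.2474] [ 278  184   42   40 1322] [ 0.6011 -0.0161  0.1   ]
[486.0591 292.1635] [ 420  248   92   92 3468] [0.8895 0.1292 0.1   ]
[249.021  317.6718] [ 209  301   69   29 1097] [ 0.7151 -0.1856  0.1   ]
[406.1218 366.419 ] [ 384  345   45   39 1117] [ 0.9561 -0.0366  0.1   ]
yaw -0.0012 dxyz [0.7318 1.2831 0.0333]
yaw -0.0 dxyz [2.0063 1.812  0.4   ]
yaw -0.0 dxyz [0.   0.   1.79]
```

Call:
drive_tool --targets '[{"dx": 0.18,"dy": 0.32,"dz": 0,"yaw": 0,"fingers": 0},{"dx": 0.18,"dy": 0.32,"dz": 0,"yaw": 0,"fingers": 0},{"dx": 0.18,"dy": 0.32,"dz": 0,"yaw": 0,"fingers": 0},{"dx": 0.19,"dy": 0.32,"dz": 0.03,"yaw": 0,"fingers": 0},{"dx": 0.34,"dy": 0.3,"dz": 0.04,"yaw": 0,"fingers": 0},{"dx": 0.34,"dy": 0.3,"dz": 0.06,"yaw": 0,"fingers": 0},{"dx": 0.34,"dy": 0.3,"dz": 0.1,"yaw": 0,"fingers": 0},{"dx": 0.34,"dy": 0.3,"dz": 0.1,"yaw": 0,"fingers": 0},{"dx": 0.34,"dy": 0.3,"dz": 0.1,"yaw": 0,"fingers": 0},{"dx": 0.31,"dy": 0.31,"dz": 0.3,"yaw": 0,"fingers": 0},{"dx": 0,"dy": 0,"dz": 0.3,"yaw": 0,"fingers": 0},{"dx": 0,"dy": 0,"dz": 0,"yaw": 0,"fingers": 0},{"dx": 0,"dy": 0,"dz": 0,"yaw": 0,"fingers": 0}]'

```text
clock: 11.9
position: [0.4863, 0.3812, 0.1877]
tool_rot: [-3.141, -0.0, 2.502]
force: [0.1, -0.5, 0.7]
grip_width: 0.0855
finger_force: 0.0
```

Run:
```python
from h import *
p=go(.4865,.385,.071,143.5)
```

```text
yaw -0.0016 dxyz [0.0213 0.0314 1.1671]
```

Call:
drive_tool --targets '[{"dx": 0.02,"dy": 0.03,"dz": 0.3,"yaw": 0,"fingers": 0},{"dx": 0,"dy": 0,"dz": 0.37,"yaw": 0,"fingers": 0},{"dx": 0,"dy": 0,"dz": 0.3,"yaw": 0,"fingers": 0},{"dx": 0,"dy": 0,"dz": 0.19,"yaw": 0,"fingers": 0},{"dx": 0,"dy": 0,"dz": 0,"yaw": 0,"fingers": 0},{"dx": 0,"dy": 0,"dz": 0,"yaw": 0,"fingers": 0}]'

```text
clock: 12.5
position: [0.4874, 0.3854, 0.073]
tool_rot: [3.14, 0.001, 2.501]
force: [0.3, -1.0, 0.3]
grip_width: 0.0854
finger_force: 0.0
```

Call:
drive_tool --targets '[{"dx": 0,"dy": 0,"dz": 0,"yaw": 0,"fingers": 0.2},{"dx": 0,"dy": 0,"dz": 0,"yaw": 0,"fingers": 1},{"dx": 0,"dy": 0,"dz": 0,"yaw": 0,"fingers": 1},{"dx": 0,"dy": 0,"dz": 0,"yaw": 0,"fingers": 1},{"dx": 0,"dy": 0,"dz": 0,"yaw": 0,"fingers": 1},{"dx": 0,"dy": 0,"dz": 0,"yaw": 0,"fingers": 1}]' --squeeze 30

```text
clock: 13.1
position: [0.4871, 0.3859, 0.0726]
tool_rot: [3.14, 0.001, 2.502]
force: [0.7, -0.7, 10.8]
grip_width: 0.0549
finger_force: 29.7
```

Call:
drive_tool --targets '[{"dx": 0,"dy": 0,"dz": -0.1,"yaw": 0,"fingers": 1},{"dx": 0,"dy": 0,"dz": -0.2,"yaw": 0,"fingers": 1},{"dx": 0,"dy": 0,"dz": -0.35,"yaw": 0,"fingers": 1},{"dx": 0,"dy": 0,"dz": -0.4,"yaw": 0,"fingers": 1},{"dx": 0,"dy": 0,"dz": -0.4,"yaw": 0,"fingers": 1},{"dx": 0,"dy": 0,"dz": -0.4,"yaw": 0,"fingers": 1},{"dx": 0,"dy": 0,"dz": -0.3,"yaw": 0,"fingers": 1},{"dx": 0,"dy": 0,"dz": -0.1,"yaw": 0,"fingers": 1}]'

```text
clock: 13.9
position: [0.4866, 0.3861, 0.3001]
tool_rot: [3.137, 0.001, 2.503]
force: [0.4, 0.2, -2.6]
grip_width: 0.055
finger_force: 32.8
```

Run:
```python
from h import *
p=go(.5886,.065,.29,143.5)
```

```text
yaw -0.0012 dxyz [-2.7304 -1.9745  0.101 ]
```

Call:
drive_tool --targets '[{"dx": -0.18,"dy": -0.13,"dz": 0,"yaw": 0,"fingers": 1},{"dx": -0.32,"dy": -0.23,"dz": 0,"yaw": 0,"fingers": 1},{"dx": -0.32,"dy": -0.23,"dz": 0,"yaw": 0,"fingers": 1},{"dx": -0.32,"dy": -0.23,"dz": 0,"yaw": 0,"fingers": 1},{"dx": -0.32,"dy": -0.23,"dz": 0,"yaw": 0,"fingers": 1},{"dx": -0.32,"dy": -0.23,"dz": 0,"yaw": 0,"fingers": 1},{"dx": -0.32,"dy": -0.23,"dz": 0,"yaw": 0,"fingers": 1},{"dx": -0.32,"dy": -0.23,"dz": 0,"yaw": 0,"fingers": 1},{"dx": -0.2,"dy": -0.14,"dz": 0,"yaw": 0,"fingers": 1},{"dx": -0.11,"dy": -0.09,"dz": 0,"yaw": 0,"fingers": 1},{"dx": 0,"dy": 0,"dz": 0,"yaw": 0,"fingers": 1},{"dx": 0,"dy": 0,"dz": 0,"yaw": 0,"fingers": 1}]'

```text
clock: 15.1
position: [0.5874, 0.0656, 0.2959]
tool_rot: [3.141, -0.001, 2.504]
force: [-0.3, -0.0, -1.8]
grip_width: 0.0551
finger_force: 32.7
```

Run:
```python
from h import *
p=go(.5886,.065,.085,143.5)
```

```text
yaw -0.0006 dxyz [-0.0128  0.0022  2.1093]
```

Call:
drive_tool --targets '[{"dx": -0.013,"dy": 0,"dz": 0.2,"yaw": 0,"fingers": 1},{"dx": 0,"dy": 0,"dz": 0.4,"yaw": 0,"fingers": 1},{"dx": 0,"dy": 0,"dz": 0.4,"yaw": 0,"fingers": 1},{"dx": 0,"dy": 0,"dz": 0.35,"yaw": 0,"fingers": 1},{"dx": 0,"dy": 0,"dz": 0.3,"yaw": 0,"fingers": 1},{"dx": 0,"dy": 0,"dz": 0.25,"yaw": 0,"fingers": 1},{"dx": 0,"dy": 0,"dz": 0.15,"yaw": 0,"fingers": 1},{"dx": 0,"dy": 0,"dz": 0.06,"yaw": 0,"fingers": 1},{"dx": 0,"dy": 0,"dz": 0,"yaw": 0,"fingers": 1},{"dx": 0,"dy": 0,"dz": 0,"yaw": 0,"fingers": 1}]'

```text
clock: 16.1
position: [0.5895, 0.0642, 0.0862]
tool_rot: [3.141, 0.001, 2.503]
force: [-0.3, -1.2, -1.7]
grip_width: 0.0549
finger_force: 32.7
```

Call:
drive_tool --targets '[{"dx": 0,"dy": 0,"dz": 0.03,"yaw": 0,"fingers": 1},{"dx": 0,"dy": 0,"dz": 0.03,"yaw": 0,"fingers": 1},{"dx": 0,"dy": 0,"dz": 0.03,"yaw": 0,"fingers": 1},{"dx": 0,"dy": 0,"dz": 0.02,"yaw": 0,"fingers": 1},{"dx": 0,"dy": 0,"dz": 0.007,"yaw": 0,"fingers": 1},{"dx": 0,"dy": 0,"dz": 0,"yaw": 0,"fingers": 1},{"dx": 0,"dy": 0,"dz": 0,"yaw": 0,"fingers": 1}]'

```text
clock: 16.8
position: [0.5894, 0.064, 0.0743]
tool_rot: [3.141, 0.001, 2.503]
force: [-3.2, -0.3, 16.0]
grip_width: 0.055
finger_force: 34.3
```

Call:
drive_tool --targets '[{"dx": 0,"dy": 0,"dz": -0.007,"yaw": 0,"fingers": 0.3},{"dx": 0,"dy": 0,"dz": 0,"yaw": 0,"fingers": 0.15},{"dx": 0,"dy": 0,"dz": 0,"yaw": 0,"fingers": 0.05},{"dx": 0,"dy": 0,"dz": 0,"yaw": 0,"fingers": 0},{"dx": 0,"dy": 0,"dz": 0,"yaw": 0,"fingers": 0},{"dx": 0,"dy": 0,"dz": -0.1,"yaw": 0,"fingers": 0},{"dx": 0,"dy": 0,"dz": -0.3,"yaw": 0,"fingers": 0},{"dx": 0,"dy": 0,"dz": -0.4,"yaw": 0,"fingers": 0},{"dx": 0,"dy": 0,"dz": -0.4,"yaw": 0,"fingers": 0},{"dx": 0,"dy": 0,"dz": -0.4,"yaw": 0,"fingers": 0},{"dx": 0,"dy": 0,"dz": -0.4,"yaw": 0,"fingers": 0},{"dx": 0,"dy": 0,"dz": -0.15,"yaw": 0,"fingers": 0}]'

```text
clock: 18.0
position: [0.5898, 0.0643, 0.2936]
tool_rot: [3.138, 0.003, 2.503]
force: [-0.2, 0.2, 1.0]
grip_width: 0.0853
finger_force: 0.0
```

Run:
```python
from h import *
print(readout.observe()['qpos'])
c=cam("wrist"); im=grab_frame("wrist"); cv2.imwrite("pics/w4.png",im)
h=cv2.cvtColor(im,cv2.COLOR_BGR2HSV); m=(h[...,2]>215)&(h[...,1]<35)
for b in blobs(m,100,9000): print(b[0],b[1],on(c,b[0],.1))
p=go(.5,-.20,.30,176)
```

```text
[ 0.2728  0.483  -0.6983  1.5899  0.3294  1.1845  0.4389]
[362.5597  18.9716] [353   4  19  32 352] [0.5318 0.2498 0.1   ]
[207.2646 114.5407] [ 185   91   46   48 1746] [0.5084 0.0511 0.1   ]
[168.43   159.9195] [ 147  139   44   43 1479] [ 0.5218 -0.024   0.1   ]
[256.2538 159.9256] [ 235  139   44   43 1505] [0.588  0.0648 0.1   ]
[213.8954 203.2854] [ 194  184   41   39 1272] [ 0.6017 -0.0158  0.1   ]
[468.03   271.9963] [ 391  215  121  117 7244] [0.908 0.213 0.1  ]
[192.1125 322.268 ] [170 305  43  37 933] [ 0.7371 -0.1722  0.1   ]
[328.4242 322.8193] [306 304  44  37 653] [ 0.8665 -0.0011  0.1   ]
[403.7192 362.8384] [385 346  38  38 730] [1.0154 0.0548 0.1   ]
[107.3289 371.8387] [ 84 354  47  30 967] [ 0.7321 -0.3581  0.1   ]
yaw -0.3624 dxyz [ 0.7142 -2.6991 -0.0581]
```

Run:
```python
from h import *
p=go(.52,-.31,.30,176)
```

```text
yaw -0.3624 dxyz [ 0.4379 -3.7824 -0.0581]
```

Call:
drive_tool --targets '[{"dx": 0,"dy": 0,"dz": 0,"yaw": -0.0906,"fingers": 0},{"dx": 0,"dy": 0,"dz": 0,"yaw": -0.0906,"fingers": 0},{"dx": 0,"dy": 0,"dz": 0,"yaw": -0.0906,"fingers": 0},{"dx": 0,"dy": 0,"dz": 0,"yaw": -0.0906,"fingers": 0},{"dx": 0.04,"dy": -0.38,"dz": 0,"yaw": 0,"fingers": 0},{"dx": 0.04,"dy": -0.38,"dz": 0,"yaw": 0,"fingers": 0},{"dx": 0.04,"dy": -0.38,"dz": 0,"yaw": 0,"fingers": 0},{"dx": 0.04,"dy": -0.38,"dz": 0,"yaw": 0,"fingers": 0},{"dx": 0.04,"dy": -0.38,"dz": 0,"yaw": 0,"fingers": 0},{"dx": 0.04,"dy": -0.38,"dz": 0,"yaw": 0,"fingers": 0},{"dx": 0.04,"dy": -0.38,"dz": 0,"yaw": 0,"fingers": 0},{"dx": 0.06,"dy": -0.38,"dz": 0,"yaw": 0,"fingers": 0},{"dx": 0.06,"dy": -0.38,"dz": 0,"yaw": 0,"fingers": 0},{"dx": 0.05,"dy": -0.37,"dz": 0,"yaw": 0,"fingers": 0},{"dx": 0,"dy": 0,"dz": 0,"yaw": 0,"fingers": 0},{"dx": 0,"dy": 0,"dz": 0,"yaw": 0,"fingers": 0},{"dx": 0,"dy": 0,"dz": 0,"yaw": 0,"fingers": 0}]'

```text
clock: 19.75
position: [0.5179, -0.3101, 0.289]
tool_rot: [3.141, -0.0, 3.073]
force: [-0.2, 1.4, -1.0]
grip_width: 0.0856
finger_force: 0.0
```

Run:
```python
from h import *
import pickle
s=readout.observe(); print(s['qpos'])
c=cam("wrist"); im=grab_frame("wrist"); cv2.imwrite("pics/w5.png",im); pickle.dump(c,open("w5.pkl","wb"))
cv2.imwrite("pics/w5b.png",cv2.resize(im,(800,600)))
```

```text
[ 0.9586  0.5273 -0.7736  1.5614  0.3845  1.2114  1.6185]
```

View pics/w5b.png

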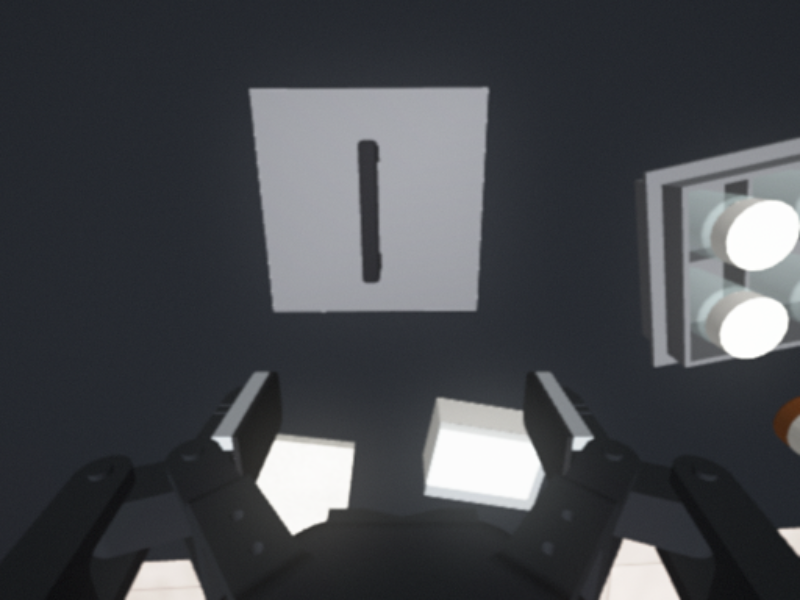

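Lid top corners are at (250,89), (489,87), (477,311), (273,312). The bar runs from (367,140) to (372,282).

Run:
```python
from h import *
import pickle
c=pickle.load(open("w5.pkl","rb")); S=1.5625
L=np.array([on(c,np.array(p)/S,.066)[:2] for p in [(250,88),(489,87),(477,311),(273,312)]])
print(L,L.mean(0),[np.linalg.norm(L[i]-L[i-1]) for i in range(4)])
for i,j in [(0,3),(1,2)]: d=L[j]-L[i]; print("x edge deg",np.degrees(np.arctan2(d[1],d[0])))
for i,j in [(0,1),(3,2)]: d=L[j]-L[i]; print("y edge deg",np.degrees(np.arctan2(d[1],d[0]))-90)
H=np.array([on(c,np.array(p)/S,.104)[:2] for p in [(367,140),(372,282)]]); d=H[1]-H[0]
print("handle",H,H.mean(0),np.linalg.norm(d),np.degrees(np.arctan2(d[1],d[0])))
h=H.mean(0)
p=go(h[0],h[1],.16,176.2)
```

```text
[[ 0.3848 -0.4201]
 [ 0.3971 -0.2338]
 [ 0.5844 -0.2456]
 [ 0.5724 -0.4334]] [ 0.4847 -0.3332] [np.float64(0.18806940312284273), np.float64(0.1867540262535258), np.float64(0.1876887018431674), np.float64(0.18816141304597564)]
x edge deg -4.041430623799842
x edge deg -3.612455169452963
y edge deg -3.7740712304975688
y edge deg -3.6585424580251384
handle [[ 0.4301 -0.3296]
 [ 0.538  -0.3359]] [ 0.484  -0.3328] 0.10809282361686945 -3.3406769585985727
yaw -0.0012 dxyz [ 0.3237 -0.2501  1.2911]
```

Call:
drive_tool --targets '[{"dx": 0.16,"dy": -0.12,"dz": 0.3,"yaw": 0,"fingers": 0},{"dx": 0.16,"dy": -0.13,"dz": 0.4,"yaw": 0,"fingers": 0},{"dx": 0,"dy": 0,"dz": 0.4,"yaw": 0,"fingers": 0},{"dx": 0,"dy": 0,"dz": 0.2,"yaw": 0,"fingers": 0},{"dx": 0,"dy": 0,"dz": 0,"yaw": 0,"fingers": 0},{"dx": 0,"dy": 0,"dz": 0,"yaw": 0,"fingers": 0}]'

```text
clock: 20.4
position: [0.4848, -0.3332, 0.1599]
tool_rot: [3.141, 0.001, 3.073]
force: [0.6, 0.6, 0.5]
grip_width: 0.0856
finger_force: 0.0
```

Run:
```python
from h import *
p=go(.4845,-.333,.078,176.25)
```

```text
yaw -0.0019 dxyz [0.0027 0.0019 0.8192]
```

Call:
drive_tool --targets '[{"dx": 0,"dy": 0,"dz": 0.25,"yaw": -0.002,"fingers": 0},{"dx": 0,"dy": 0,"dz": 0.3,"yaw": 0,"fingers": 0},{"dx": 0,"dy": 0,"dz": 0.2,"yaw": 0,"fingers": 0},{"dx": 0,"dy": 0,"dz": 0.06,"yaw": 0,"fingers": 0.3},{"dx": 0,"dy": 0,"dz": 0,"yaw": 0,"fingers": 0.6},{"dx": 0,"dy": 0,"dz": 0,"yaw": 0,"fingers": 1},{"dx": 0,"dy": 0,"dz": 0,"yaw": 0,"fingers": 1},{"dx": 0,"dy": 0,"dz": 0,"yaw": 0,"fingers": 1},{"dx": 0,"dy": 0,"dz": 0,"yaw": 0,"fingers": 1},{"dx": 0,"dy": 0,"dz": 0,"yaw": 0,"fingers": 1}]' --squeeze 70

```text
clock: 21.4
position: [0.4845, -0.3342, 0.0792]
tool_rot: [-3.141, 0.001, 3.075]
force: [-2.6, 1.4, 10.1]
grip_width: 0.0126
finger_force: 68.9
```

Call:
drive_tool --targets '[{"dx": 0,"dy": 0,"dz": -0.05,"yaw": 0,"fingers": 1},{"dx": 0,"dy": 0,"dz": -0.1,"yaw": 0,"fingers": 1},{"dx": 0,"dy": 0,"dz": -0.2,"yaw": 0,"fingers": 1},{"dx": 0,"dy": 0,"dz": -0.3,"yaw": 0,"fingers": 1},{"dx": 0,"dy": 0,"dz": -0.4,"yaw": 0,"fingers": 1},{"dx": 0,"dy": 0,"dz": -0.4,"yaw": 0,"fingers": 1},{"dx": 0,"dy": 0,"dz": -0.4,"yaw": 0,"fingers": 1},{"dx": 0,"dy": 0,"dz": -0.2,"yaw": 0,"fingers": 1},{"dx": 0,"dy": 0,"dz": -0.05,"yaw": -0.045,"fingers": 1},{"dx": 0,"dy": 0,"dz": 0,"yaw": -0.047,"fingers": 1},{"dx": 0,"dy": 0,"dz": 0,"yaw": -0.045,"fingers": 1},{"dx": 0,"dy": 0,"dz": 0,"yaw": 0,"fingers": 1}]'

```text
clock: 22.6
position: [0.4838, -0.3338, 0.2886]
tool_rot: [3.142, 0.0, -2.992]
force: [-0.0, 0.3, -3.3]
grip_width: 0.0127
finger_force: 68.6
```

Run:
```python
from h import *
print(readout.observe()['qpos'])
p=go(.555,.018,.285,188.5)
```

```text
[ 1.0692  0.5145 -0.8307  1.6029  0.3999  1.2028  1.8777]
yaw 0.0011 dxyz [-1.2242  3.3739  0.0362]
```

Call:
drive_tool --targets '[{"dx": -0.06,"dy": 0.17,"dz": 0,"yaw": 0,"fingers": 1},{"dx": -0.12,"dy": 0.32,"dz": 0,"yaw": 0,"fingers": 1},{"dx": -0.12,"dy": 0.32,"dz": 0,"yaw": 0,"fingers": 1},{"dx": -0.12,"dy": 0.32,"dz": 0,"yaw": 0,"fingers": 1},{"dx": -0.12,"dy": 0.32,"dz": 0,"yaw": 0,"fingers": 1},{"dx": -0.12,"dy": 0.32,"dz": 0,"yaw": 0,"fingers": 1},{"dx": -0.12,"dy": 0.32,"dz": 0,"yaw": 0,"fingers": 1},{"dx": -0.12,"dy": 0.32,"dz": 0,"yaw": 0,"fingers": 1},{"dx": -0.12,"dy": 0.32,"dz": 0,"yaw": 0,"fingers": 1},{"dx": -0.1,"dy": 0.3,"dz": 0,"yaw": 0,"fingers": 1},{"dx": -0.06,"dy": 0.2,"dz": 0,"yaw": 0,"fingers": 1},{"dx": -0.04,"dy": 0.1,"dz": 0,"yaw": 0,"fingers": 1},{"dx": 0,"dy": 0,"dz": 0,"yaw": 0,"fingers": 1},{"dx": 0,"dy": 0,"dz": 0,"yaw": 0,"fingers": 1}]'

```text
clock: 24.0
position: [0.5553, 0.0126, 0.288]
tool_rot: [-3.141, -0.0, -2.994]
force: [0.1, -0.9, -3.8]
grip_width: 0.0126
finger_force: 68.7
```

Run:
```python
from h import *
p=go(.555,.018,.165,188.5)
im=grab_frame("side"); cv2.imwrite("pics/side1.png",cv2.resize(im[110:260,170:350],(720,600)))
```

```text
yaw -0.0007 dxyz [-0.0054  0.0534  1.2304]
```

View pics/side1.png

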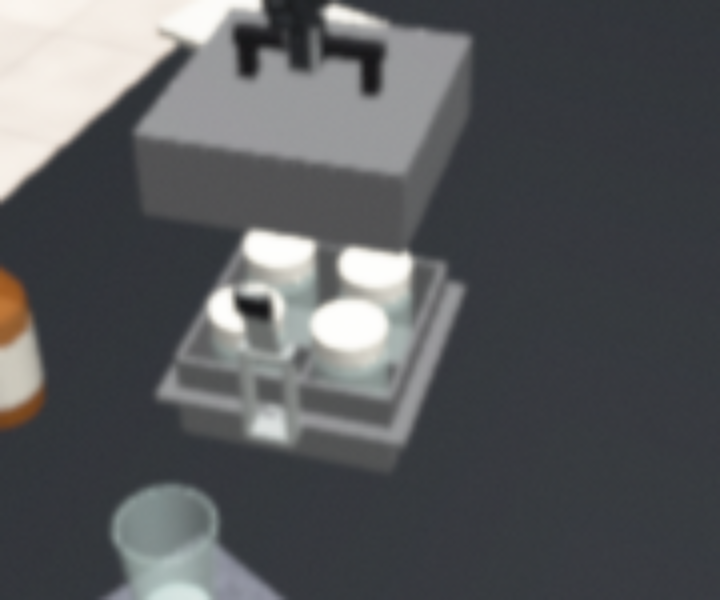

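Side view: lid level over the crate, four jars upright, clamp leaning outward, clear of the lid's path.

Call:
drive_tool --targets '[{"dx": -0.005,"dy": 0.053,"dz": 0.2,"yaw": 0,"fingers": 1},{"dx": 0,"dy": 0,"dz": 0.3,"yaw": 0,"fingers": 1},{"dx": 0,"dy": 0,"dz": 0.3,"yaw": 0,"fingers": 1},{"dx": 0,"dy": 0,"dz": 0.23,"yaw": 0,"fingers": 1},{"dx": 0,"dy": 0,"dz": 0.12,"yaw": 0,"fingers": 1},{"dx": 0,"dy": 0,"dz": 0.08,"yaw": 0,"fingers": 1},{"dx": 0,"dy": 0,"dz": 0,"yaw": 0,"fingers": 1},{"dx": 0,"dy": 0,"dz": 0,"yaw": 0,"fingers": 1},{"dx": 0,"dy": 0,"dz": 0,"yaw": 0,"fingers": 1}]'

```text
clock: 24.95
position: [0.5556, 0.0187, 0.166]
tool_rot: [-3.141, 0.001, -2.993]
force: [0.1, -0.0, -4.3]
grip_width: 0.0128
finger_force: 68.7
```

Run:
```python
from h import *
p=go(.555,.0185,.126,188.5)
```

```text
yaw -0.0 dxyz [ 0.0059 -0.0014  0.3998]
```

Call:
drive_tool --targets '[{"dx": 0,"dy": 0,"dz": 0.05,"yaw": 0,"fingers": 1},{"dx": 0,"dy": 0,"dz": 0.05,"yaw": 0,"fingers": 1},{"dx": 0,"dy": 0,"dz": 0.05,"yaw": 0,"fingers": 1},{"dx": 0,"dy": 0,"dz": 0.03,"yaw": 0,"fingers": 1},{"dx": 0,"dy": 0,"dz": 0,"yaw": 0,"fingers": 1},{"dx": 0,"dy": 0,"dz": 0,"yaw": 0,"fingers": 1}]'

```text
clock: 25.55
position: [0.5551, 0.0189, 0.1471]
tool_rot: [3.141, -0.0, -2.993]
force: [0.2, -0.2, -3.4]
grip_width: 0.0126
finger_force: 68.7
```

Lid skirt is past the wall tops with no contact.

Call:
drive_tool --targets '[{"dx": 0,"dy": 0,"dz": 0.05,"yaw": 0,"fingers": 1},{"dx": 0,"dy": 0,"dz": 0.05,"yaw": 0,"fingers": 1},{"dx": 0,"dy": 0,"dz": 0.05,"yaw": 0,"fingers": 1},{"dx": 0,"dy": 0,"dz": 0.04,"yaw": 0,"fingers": 1},{"dx": 0,"dy": 0,"dz": 0.02,"yaw": 0,"fingers": 1},{"dx": 0,"dy": 0,"dz": 0.01,"yaw": 0,"fingers": 1},{"dx": 0,"dy": 0,"dz": 0,"yaw": 0,"fingers": 1},{"dx": 0,"dy": 0,"dz": 0,"yaw": 0,"fingers": 1}]'

```text
clock: 26.35
position: [0.555, 0.0188, 0.1253]
tool_rot: [-3.141, -0.0, -2.993]
force: [-2.7, -0.1, 3.8]
grip_width: 0.0124
finger_force: 69.6
```

Seated at the expected height (TCP 0.1253 m). I'll release the lid, rise, and go beyond the clamp.

Call:
drive_tool --targets '[{"dx": 0,"dy": 0,"dz": 0,"yaw": 0,"fingers": 0.6},{"dx": 0,"dy": 0,"dz": 0,"yaw": 0,"fingers": 0.4},{"dx": 0,"dy": 0,"dz": 0,"yaw": 0,"fingers": 0.3},{"dx": 0,"dy": 0,"dz": 0,"yaw": 0,"fingers": 0.3},{"dx": 0,"dy": 0,"dz": -0.1,"yaw": 0,"fingers": 0.3},{"dx": 0,"dy": 0,"dz": -0.35,"yaw": 0,"fingers": 0.3},{"dx": 0,"dy": 0,"dz": -0.4,"yaw": 0,"fingers": 0.3},{"dx": 0,"dy": 0,"dz": -0.4,"yaw": 0,"fingers": 0.3},{"dx": 0,"dy": 0,"dz": -0.35,"yaw": 0,"fingers": 1},{"dx": 0,"dy": 0.2,"dz": 0,"yaw": 0,"fingers": 1},{"dx": 0,"dy": 0.35,"dz": 0,"yaw": 0,"fingers": 1},{"dx": 0,"dy": 0.35,"dz": 0,"yaw": 0,"fingers": 1},{"dx": 0,"dy": 0.35,"dz": 0,"yaw": 0,"fingers": 1},{"dx": 0,"dy": 0.35,"dz": 0,"yaw": 0,"fingers": 1},{"dx": 0,"dy": 0.25,"dz": 0,"yaw": 0,"fingers": 1},{"dx": 0,"dy": 0,"dz": 0,"yaw": 0,"fingers": 1},{"dx": 0,"dy": 0,"dz": 0,"yaw": 0,"fingers": 1}]'

```text
clock: 28.05
position: [0.5275, 0.2021, 0.2856]
tool_rot: [-3.142, 0.0, -2.992]
force: [-0.2, -0.4, 0.3]
grip_width: -0.0001
finger_force: 0.0
```

```bash
cat >> h.py <<'E'
def crate():
    s=readout.observe(); a=np.radians(8.5); d=s['position']-np.array([.555,.019,0])
    print("crate frame",np.array([d[0]*np.cos(a)+d[1]*np.sin(a),-d[0]*np.sin(a)+d[1]*np.cos(a),d[2]]),"psi",np.degrees(s['tool_rot'][2])%360,"F",s['force'])
E
python3 - <<'E'
from h import *
crate()
im=grab_frame("scene"); cv2.imwrite("pics/scene1.png",cv2.resize(im[120:280,170:340],(640,600)))
im=grab_frame("side"); cv2.imwrite("pics/side2.png",im)
E
```

```text
crate frame [-0.0001  0.1851  0.2856] psi 188.58159140332202 F [-0.1678 -0.4118  0.2577]
```

View pics/scene1.png

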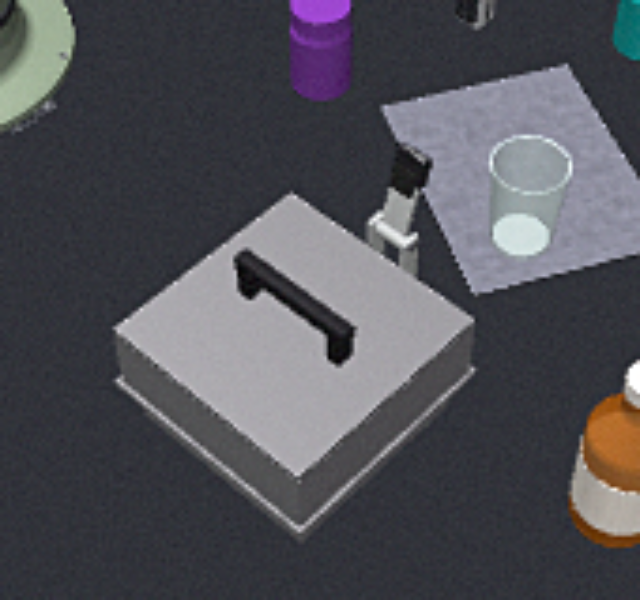

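Scene crop: the lid is seated evenly on the ledge, its handle along the crate's x; the clamp is still open and the beaker stands where it was. Now I'll go down behind the arm and push.

Call:
drive_tool --targets '[{"dx": 0,"dy": 0,"dz": 0.3,"yaw": 0,"fingers": 1},{"dx": 0,"dy": 0,"dz": 0.4,"yaw": 0,"fingers": 1},{"dx": 0,"dy": 0,"dz": 0.35,"yaw": 0,"fingers": 1},{"dx": 0,"dy": 0,"dz": 0.15,"yaw": 0,"fingers": 1},{"dx": 0,"dy": 0,"dz": 0,"yaw": 0,"fingers": 1},{"dx": 0,"dy": -0.08,"dz": 0,"yaw": 0,"fingers": 1},{"dx": 0,"dy": -0.08,"dz": 0,"yaw": 0,"fingers": 1},{"dx": 0,"dy": -0.08,"dz": 0,"yaw": 0,"fingers": 1},{"dx": 0,"dy": -0.08,"dz": 0,"yaw": 0,"fingers": 1},{"dx": 0,"dy": 0,"dz": 0,"yaw": 0,"fingers": 1}]'

```text
clock: 29.15
position: [0.533, 0.1684, 0.1654]
tool_rot: [-3.141, 0.0, -2.995]
force: [-0.4, -1.0, 0.3]
grip_width: 0.0002
finger_force: 0.0
```

Run:
```python
from h import *
crate()
```

```text
crate frame [0.0003 0.151  0.1654] psi 188.398841368589 F [-0.4118 -0.9512  0.3374]
```

Call:
drive_tool --targets '[{"dx": 0,"dy": -0.06,"dz": 0,"yaw": 0,"fingers": 1},{"dx": 0,"dy": -0.06,"dz": -0.02,"yaw": 0,"fingers": 1},{"dx": 0,"dy": -0.06,"dz": -0.04,"yaw": 0,"fingers": 1},{"dx": 0,"dy": -0.05,"dz": -0.05,"yaw": 0,"fingers": 1},{"dx": 0,"dy": 0,"dz": 0,"yaw": 0,"fingers": 1}]'

```text
clock: 29.65
position: [0.5363, 0.1466, 0.1768]
tool_rot: [-3.141, 0.001, -2.994]
force: [0.0, -0.1, -0.0]
grip_width: -0.0001
finger_force: 0.0
```

Run:
```python
from h import *
crate()
im=grab_frame("scene"); cv2.imwrite("pics/scene2.png",cv2.resize(im[90:250,190:340],(600,600)))
```

```text
crate frame [0.0004 0.1289 0.1768] psi 188.45038380163726 F [ 0.0014 -0.11   -0.0448]
```

View pics/scene2.png

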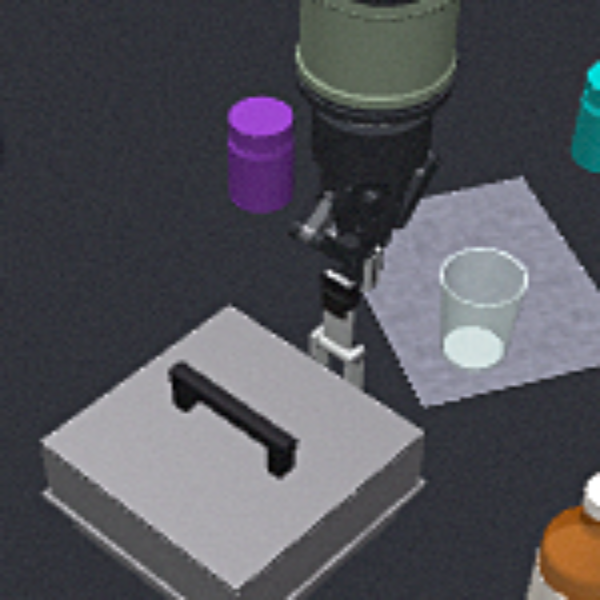

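Scene crop: the shut fingers are behind the clamp sleeve (340,290) and the arm is near upright. Continuing along the arc.

Call:
drive_tool --targets '[{"dx": 0,"dy": -0.08,"dz": -0.015,"yaw": 0,"fingers": 1},{"dx": 0,"dy": -0.08,"dz": 0,"yaw": 0,"fingers": 1},{"dx": 0,"dy": -0.075,"dz": 0.02,"yaw": 0,"fingers": 1},{"dx": 0,"dy": -0.075,"dz": 0.025,"yaw": 0,"fingers": 1},{"dx": 0,"dy": -0.065,"dz": 0.04,"yaw": 0,"fingers": 1},{"dx": 0,"dy": -0.065,"dz": 0.045,"yaw": 0,"fingers": 1},{"dx": 0,"dy": 0,"dz": 0,"yaw": 0,"fingers": 1}]'

```text
clock: 30.4
position: [0.5422, 0.1026, 0.1637]
tool_rot: [-3.141, -0.001, -2.994]
force: [-0.5, 0.5, -0.2]
grip_width: 0.0001
finger_force: 0.0
```

Call:
drive_tool --targets '[{"dx": 0,"dy": -0.055,"dz": 0.055,"yaw": 0,"fingers": 1},{"dx": 0,"dy": -0.055,"dz": 0.06,"yaw": 0,"fingers": 1},{"dx": 0,"dy": -0.035,"dz": 0.07,"yaw": 0,"fingers": 1},{"dx": 0,"dy": -0.035,"dz": 0.07,"yaw": 0,"fingers": 1},{"dx": 0,"dy": 0,"dz": 0,"yaw": 0,"fingers": 1},{"dx": 0,"dy": 0,"dz": 0,"yaw": 0,"fingers": 1}]'

```text
clock: 31.0
position: [0.5449, 0.0861, 0.1389]
tool_rot: [3.141, -0.001, -2.993]
force: [0.3, 0.6, 0.5]
grip_width: 0.0001
finger_force: 0.0
```

Run:
```python
from h import *
crate()
```

```text
crate frame [-0.0001  0.0679  0.1389] psi 188.5147632940562 F [0.3041 0.5633 0.4691]
```

Forces are low as expected. Now I'll press down the last 14 mm and a bit, watching the force.

Call:
drive_tool --targets '[{"dx": 0,"dy": -0.03,"dz": 0.05,"yaw": 0,"fingers": 1},{"dx": 0,"dy": -0.02,"dz": 0.05,"yaw": 0,"fingers": 1},{"dx": 0,"dy": 0,"dz": 0.03,"yaw": 0,"fingers": 1},{"dx": 0,"dy": 0,"dz": 0,"yaw": 0,"fingers": 1},{"dx": 0,"dy": 0,"dz": 0,"yaw": 0,"fingers": 1}]'

```text
clock: 31.5
position: [0.5457, 0.0811, 0.1259]
tool_rot: [3.142, -0.0, -2.993]
force: [0.3, 0.3, 0.1]
grip_width: -0.0005
finger_force: 0.0
```

Run:
```python
from h import *
crate()
im=grab_frame("scene"); cv2.imwrite("pics/scene3.png",cv2.resize(im[110:270,190:340],(600,600)))
```

```text
crate frame [-0.0001  0.0628  0.1259] psi 188.5128451081603 F [0.284  0.2666 0.0559]
```

View pics/scene3.png

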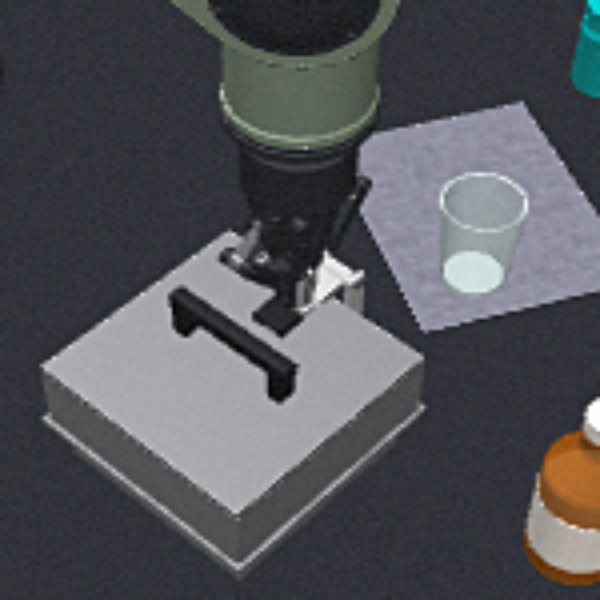

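Scene crop: the clamp arm is under the fingers, nearly level, its sleeve at (278,318). I'll press on until there is firm contact.

Call:
drive_tool --targets '[{"dx": 0,"dy": 0,"dz": 0.01,"yaw": 0,"fingers": 1},{"dx": 0,"dy": 0,"dz": 0.01,"yaw": 0,"fingers": 1},{"dx": 0,"dy": 0,"dz": 0,"yaw": 0,"fingers": 1},{"dx": 0,"dy": 0,"dz": 0,"yaw": 0,"fingers": 1}]'

```text
clock: 31.95
position: [0.546, 0.0812, 0.1249]
tool_rot: [-3.141, 0.001, -2.993]
force: [-5.7, -1.9, 19.4]
grip_width: 0.0002
finger_force: 9.2
```

Call:
drive_tool --targets '[{"dx": 0,"dy": 0,"dz": 0.005,"yaw": 0,"fingers": 1},{"dx": 0,"dy": 0,"dz": 0,"yaw": 0,"fingers": 1},{"dx": 0,"dy": 0,"dz": 0,"yaw": 0,"fingers": 1}]'

```text
clock: 32.25
position: [0.5461, 0.0812, 0.1247]
tool_rot: [-3.141, 0.001, -2.993]
force: [-6.1, -2.0, 23.6]
grip_width: -0.0002
finger_force: 12.1
```

Call:
drive_tool --targets '[{"dx": 0,"dy": 0,"dz": -0.05,"yaw": 0,"fingers": 1},{"dx": 0,"dy": 0,"dz": -0.3,"yaw": 0,"fingers": 1},{"dx": 0,"dy": 0,"dz": -0.4,"yaw": 0,"fingers": 1},{"dx": 0,"dy": 0,"dz": -0.4,"yaw": 0,"fingers": 1},{"dx": 0,"dy": 0,"dz": -0.4,"yaw": 0,"fingers": 1},{"dx": 0,"dy": 0,"dz": -0.2,"yaw": 0,"fingers": 1},{"dx": 0,"dy": 0,"dz": 0,"yaw": 0,"fingers": 1},{"dx": 0,"dy": 0,"dz": 0,"yaw": 0,"fingers": 1}]'

```text
clock: 33.05
position: [0.5457, 0.0809, 0.2983]
tool_rot: [-3.141, 0.0, -2.993]
force: [-0.1, 0.1, -1.1]
grip_width: 0.0001
finger_force: 0.0
```

Run:
```python
from h import *
im=grab_frame("scene"); a=cv2.resize(im[110:270,190:340],(400,427))
b=cv2.resize(grab_frame("side")[150:250,190:300],(400,427))
cv2.imwrite("pics/fin.png",np.hstack([a,b]))
```

```text
(no output)
```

View pics/fin.png

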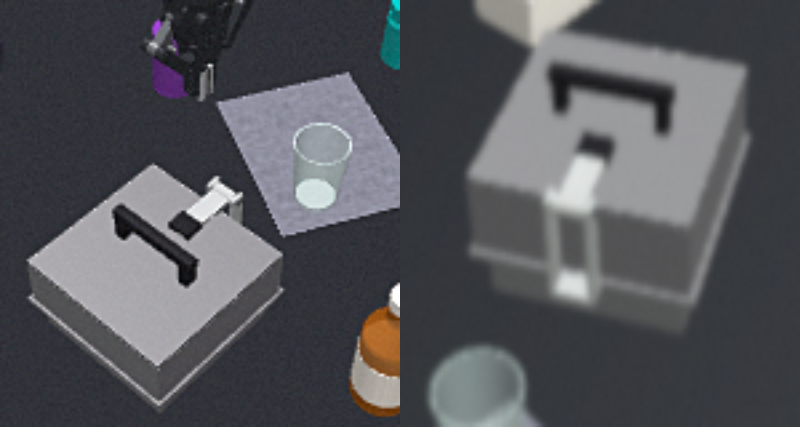

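Both views show the lid flat on the ledge, the clamp arm level on it, and the robot clear.

```bash
python3 -c "
from workcell import workorder; print(workorder.job_done())"
```

```text
the job is handed in; nothing more can be done
None
```

Both jars stand upright in the two empty cells, the lid is seated with its handle crosswise to the clamp arm, the arm is fully down, and the job was handed in at about 33 s of the 72 s limit; the verdict wasn't shown.

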